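Clamp the sample box shut and lock the bar with the quick-release pin

ROBOT

A 6-joint arm with a two-finger parallel gripper is mounted at the origin on the work surface. World frame = base frame: x ahead of the robot, y to its left, z up, the work surface at z = 0. Lengths are in m, angles in degrees, forces in N, time in s.
With the tool pointing down it reaches from about 0.35 to 0.875 m from the base axis. Payload 4.2 kg.
Tool frame: the origin (TCP) lies at the very end of the fingers, on their centre line; the grasp point (between the pads) lies 19 mm behind it; z points along the fingers, y is the line along which they close (so a half turn about z gives the same grasp; the last joint's range is limited). The gripper opens to 85 mm and grips with 20 to 120 N. Pads are 22 mm wide; open, the fingers measure 114 mm over their backs; the gripper's body (76 mm by 85 mm) begins 54 mm behind the grasp point. The pads swing forward as they close: fully open they stand 13 mm farther back than shut.
Start: joints at [87.812, 22.042, 0.453, 0, -68.411, -14.817], TCP at [0.183, 0.598, 0.231] pointing down, gripper open.
Joint ranges: [-179.83, 179.83], [-69.29, 118.12], [-61.27, 80.66], [-181.25, 117.63], [-171.15, -9.14], [-177.46, 177.46]. Speed limits (degrees/s): [159.86, 159.86, 180, 180, 180, 180].

INTERFACE

Orientations are given as a 3x3 rotation matrix whose columns are the frame's x, y, z axes.
In Python, from rig import bot gives the robot as it stands. The module is installed in compiled form; this text tells all that it offers.
- The arm moves only by the tool move_arm, never from a script. Its argument "increments" is one flat list of numbers, 7 for each row, row after row: the opening, from 0 (shut) to 1 (fully open), then the shift along the tool's x, y, z in m, then the turn, a rotation vector about the tool's x, y, z in degrees. A call has 1 to 10 rows; each row is the pose to reach, as a shift and turn from the pose commanded when the call began, along the tool's axes at that moment; what a row does not reach only later rows make up. A row lasts 1/10 s, in which the tool goes at most 50 mm and 8.59 degrees, less where a joint would pass 70% of its speed; a pose out of reach is approached as far as the arm can. A call with a gripper value outside its range is refused whole. The fingers move at their own pace and stop on an object; the grip force is fixed at half the most. Time passes only in rows, so rows that repeat a pose let the fingers close. It gives the time, the measured TCP pose, the force, the opening and the grip force at its end, in the units of the state.
- bot.get_state(): the state, without advancing time (a new reading comes with each control period).
- bot.grab_frame(name): name is "scene" or "side" or "wrist"; returns a dict with "img" (420x560x3 uint8, red, green, blue), "fx", "fy", "cx", "cy" (pixels), "T" (4x4, takes a point from camera to world coordinates). Camera axes: x right, y down, z forward; pixel columns grow to the right and rows downward; lengths in m; the calibration is good to about 2 mm. A picture is of the moment at which its call begins. There is no depth.
- bot.sign_off(): hands the job in; it is judged then, once.
Trained networks look in a picture, given as the dict that the camera call returned (one of the last four; its "shot" number tells which), for a name from the list of things; names that differ only in an ending like _2 or _b are one class to them, and where a whole thing is asked for, a point or a joint stands for the part that bears it (a point fixed in the world has none). Each returns a list of dicts, best first, with "score" (0 to 1); they miss things now and then, are a little off and sometimes report something else, mostly with a low value. They report only what shows in the picture. A call takes as long as a camera call.
- bot.search_frame(picture, label): "box" ([left, top, right, bottom] in pixels, round what is visible of it).
- bot.masks_of(picture, label): "mask" (420x560 bool, what is visible of it) and "box" ([left, top, right, bottom] in pixels, round what is visible of it).
The state is a dict: "t": time; "joint_positions": joint angles; "dq": joint speeds; "effort": joint torques, N m; "position": TCP position; "tool_rot": TCP orientation; "force": force on the tool from outside, world axes, zero at the start; "wrist_torque": the same for the moment, N m; "width": opening from 0.0 (shut) to 1.0 (fully open); "gripper_force": force on a finger pad.
Only numpy, scipy, OpenCV 4.12 (cv2) and the standard library are available. Lean on these libraries where they do the work, as an engineer would, in place of code of your own. Each camera call takes 0.05 s, during which the arm holds its last target. There are 200 camera calls.

TASK

Push the hinged hold-down bar all the way down onto the lid of the sample box. Then take the quick-release pin out of its tray and, with its thumb button held in, push it from the right-hand side (as the robot sees it) through both ears and the bar until its shoulder is against the near ear; let the button spring out so that the pin locks, and leave it there. Do not shift or knock over the jar, the steel cup or the white bottle.

Things in the scene. Friction and masses are not known exactly. Their poses are not given: they have to be found in the camera images.
- clamp: Fixed clamp station. Origin on the bench under its middle, x from hinge to ears, z up. Sample box with flat grey lid (111 x 126 mm, top at z 85) at the middle; hinge post at x -95, up to z 117; two upright drilled steel ears at x +85, 44 mm wide, 10 mm thick, 16 mm apart, up to z 127. Base 12 mm thick: 140 mm wide (y) for x -120 to +55, 44 mm wide from there to x +120.
- hole (a point): Centre of the hole's mouth in the near (-y) ear's outer face, 105 mm above the bench; axes as the clamp's. The pin goes in along +y; this side is clear. Hole 21 mm diameter. From here: near ear 0 to 10 mm, bar end 13 to 23 mm (bar down), far ear 26 to 36 mm deep.
- hold_bar (a joint): Angle of the hold-down bar: 0 = fully down on the lid, level, stopped, its hole in line with the ears'; positive = raised about the hinge (axis along the clamp's -y), at most 1.2 rad. A stiff hinge: it stays where it is left; about 2 to 5 N on its plate push it down.
- bar_hinge (a point): On the bar's hinge axis, 105 mm above the bench; its x axis runs along the bar, its z axis is square to the bar, upwards when the bar is down. The hole in the bar's end is 180 mm along x. Bar 12 mm wide, its drilled end 10 mm thick and 44 mm square.
- bar_pad (a point): Centre of the top face of the flat 40 x 40 mm push plate on the bar, 125 mm from the hinge along the bar and 21 mm above the bar's axis; axes as bar_hinge.
- tray: Fixed open steel tray, 160 (x) x 132 (y) x 44 mm high, walls and floor 4 mm. Origin: centre of the underside. The pin lies in it along x, tip towards +x, with only 3 to 9 mm between its ends and the end walls: no room for a finger behind the button.
- pin: Loose ball-lock pin, 140 mm, about 0.26 kg, lying level (axis 22 mm above what it lies on; same upside down). Origin on the axis at the shoulder's front face, x to the tip, y across the handle. Shaft 18 mm diameter, x 0 to 62. Frame handle: shoulder plate x -8 to 0 and rear plate x -66 to -58, both 52 wide (y), 44 high; two side rails, outer faces y +-26, 6 thick, 20 high. Mass centre near x -19.
- pin_grip (a point): On the pin's axis at the front face of its rear plate (pin x -58); axes as the pin's. Ahead of it is the handle's open window, 50 (x) x 40 (y) mm, right through from above; behind it the plate, 8 mm, then the button, to x -20 mm from here. One finger in the window on this face and one behind the button squeeze the button in (20 mm closing to 12 mm).
- pin_button (a joint): Travel of the pin's thumb button, a 26 mm steel disc on the axis: 0 = out, locked; 0.008 m = fully in. Sprung: 5 N to start, 11 N fully in. In moves along the pin's +x.
- pin_tip (a point): Centre of the pin's tip, 62 mm ahead of the shoulder, tapered over its last 11 mm to 11 mm diameter; axes as the pin's. 17 mm behind it two locking balls stand 4 mm proud at +y and -y while the button is out and are flush when it is in: otherwise the pin cannot pass the holes. With the shoulder within 5 mm of the near ear they are clear of the far ear.
- jar: Bystander: amber jar, 64 mm diameter, 90 mm high, standing; origin at the centre of its underside.
- cup: Bystander: open steel cup, 70 mm diameter, 80 mm high; origin at the centre of its underside.
- flask: Bystander: white bottle, 70 mm diameter, 150 mm high; origin at the centre of its underside.

How it is judged (in metres and radians):
On the way, in this order (a step that is already met when the one before it is completed fails the run):
1. the hold-down bar is pushed fully down (value of joint hold_bar below 0.03 rad), for 0.2 s.
2. the pin's balls go into the near ear with the button held in (value of joint pin_button above 0.004 m and value of joint hold_bar below 0.03 rad and y of pin_tip in the frame of hole above 0.025 m and y of pin in the frame of hole below -0.005 m and x of pin_tip in the frame of hole between -0.006 and 0.006 m and z of pin_tip in the frame of hole between -0.006 and 0.006 m), for 0.05 s.
At the end, for the whole second after the job is handed in: Bar down (angle under 0.03 rad); pin's shoulder centre within 8 mm of the near hole's mouth, tip over 55 mm past it, axis within 0.15 rad of the holes'; button out (under 1.5 mm in), pin at rest. Jar, cup and flask within 30 mm of where they were (value of joint hold_bar below 0.03 rad and value of joint pin_button below 0.0015 m and distance between pin and hole below 0.008 m and y of pin_tip in the frame of hole above 0.055 m and angle between the x axis of pin and the y axis of hole, either way round below 0.15 rad and linear speed of pin below 0.02 m/s and distance of each of jar, cup, flask from where it was at the start of the episode below 0.03 m); the robot touches nothing.
It fails at once if a bystander is pushed away or knocked over (distance of any of jar, cup, flask from where it was at the start of the episode above 0.03 m or angle between any of jar, cup, flask's own z axis and vertical above 0.5 rad).
It also fails if it takes over 72 s, if anything falls off the work surface, if the arm or the gripper's body presses on something with over 40 N, if the wrist force passes 120 N, or if a joint passes its speed limit or range.

## Working session

There is one attempt and no reset: what is moved stays moved. The work goes in short steps, Python scripts to look and compute and a tool call to move; the robot and the scene stay as the last step left them, time stands still between calls to the robot, and variables do not carry over. Pictures are saved under pics/ and viewed, at most 10 in all, crops included, and the job is handed in when it is done.

Besides the shell and the picture viewer there is one more tool, called after "Call:" in YAML: its name, and indented under it one key for each argument. move_arm: Moves the arm, as the interface text tells. Its arguments: {"type":"object","properties":{"increments":{"type":"array"}},"required":["increments"]}

```bash
mkdir -p pics; ls; python3 - <<'E'
from rig import bot
import cv2,numpy as np,pickle
s=bot.get_state();print(s['t'],s['position'],np.round(s['tool_rot'],3).tolist(),s['width'])
for n in['scene','side']:
    p=bot.grab_frame(n);cv2.imwrite(f'pics/{n}0.png',p['img'][:,:,::-1])
    print(n,p['fx'],p['fy'],p['cx'],p['cy'],np.round(p['T'],4).tolist())
    for l in['clamp','hold_bar','tray','pin','jar','cup','flask']:
        print(l,[(round(d['score'],2),np.round(d['box']).tolist()) for d in bot.masks_of(p,l)][:2])
E
```

```text
pics
0.0 [0.18261921 0.5971143  0.2302001 ] [[0.956, -0.293, -0.001], [-0.293, -0.956, -0.002], [0.0, 0.002, -1.0]] 0.9979732063645342
scene 387.8778843847983 387.8778843847983 278.39818851713636 211.86615777389224 [[-0.8941, 0.3583, -0.2686, 0.8391], [0.4475, 0.6928, -0.5655, 0.6437], [-0.0165, -0.6259, -0.7798, 0.9286], [0.0, 0.0, 0.0, 1.0]]
clamp [(0.59, [282.0, 236.0, 376.0, 310.0])]
hold_bar [(0.67, [290.0, 238.0, 364.0, 258.0])]
tray [(0.72, [231.0, 124.0, 294.0, 178.0])]
pin [(0.85, [247.0, 135.0, 282.0, 159.0])]
jar [(0.94, [200.0, 164.0, 224.0, 196.0])]
cup [(0.73, [246.0, 137.0, 279.0, 160.0])]
flask [(0.97, [369.0, 292.0, 406.0, 335.0])]
side 526.854773456486 526.854773456486 285.32155910482936 209.54557413940893 [[0.9882, -0.0717, 0.1352, 0.3567], [-0.1517, -0.5761, 0.8032, -1.0291], [0.0203, -0.8142, -0.5802, 0.9029], [0.0, 0.0, 0.0, 1.0]]
clamp [(0.67, [226.0, 145.0, 310.0, 225.0])]
hold_bar [(0.7, [231.0, 145.0, 301.0, 179.0])]
tray [(0.61, [223.0, 303.0, 317.0, 384.0]), (0.55, [230.0, 144.0, 303.0, 181.0])]
pin [(0.85, [235.0, 322.0, 298.0, 362.0]), (0.67, [237.0, 342.0, 246.0, 354.0])]
jar [(0.63, [340.0, 277.0, 374.0, 321.0])]
cup [(0.58, [280.0, 158.0, 301.0, 190.0])]
flask [(0.64, [231.0, 132.0, 253.0, 182.0]), (0.38, [224.0, 301.0, 318.0, 384.0])]
```

```bash
python3 - <<'E'
import cv2
a=cv2.imread('pics/scene0.png')[100:360,170:430];b=cv2.imread('pics/side0.png')[120:400,180:420]
cv2.imwrite('pics/a.png',cv2.resize(a,None,fx=2.3,fy=2.3,interpolation=2))
cv2.imwrite('pics/b.png',cv2.resize(b,None,fx=2.14,fy=2.14,interpolation=2))
E
```

```text
(no output)
```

View pics/a.png

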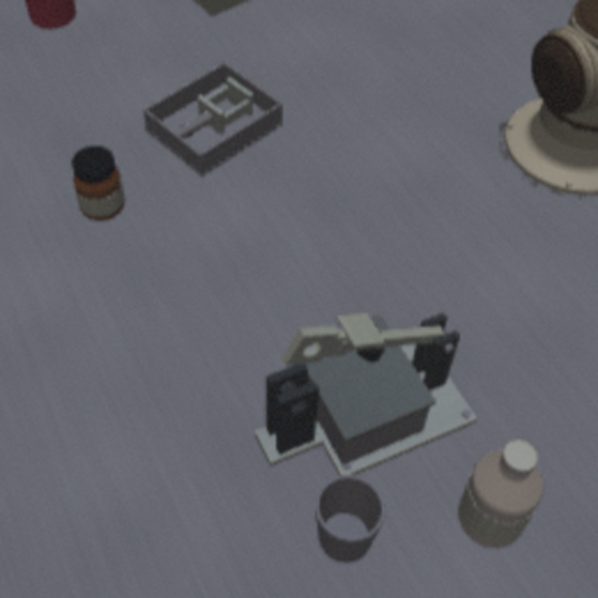

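View pics/b.png

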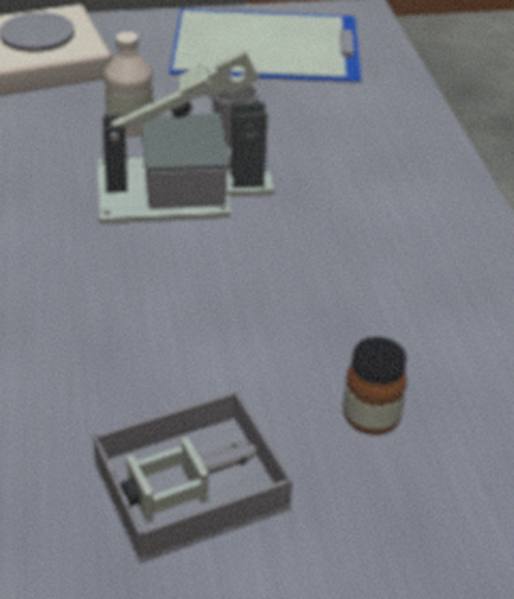

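The scene view shows the clamp: ears at about (290,410) in crop a, raised bar hole at (311,350), plate at (362,329), with the cup and bottle on its far side. The tray with the pin is in the upper middle. The side view shows the tray in front, pin tip pointing right, and the near ear at (250,140). Next I fit poses to these points.

```bash
cat > h.py <<'E'
import numpy as np
from scipy.optimize import least_squares
def proj(p,P):
    T=np.asarray(p['T']);q=(np.atleast_2d(P)-T[:3,3])@T[:3,:3]
    return np.c_[p['fx']*q[:,0]/q[:,2]+p['cx'],p['fy']*q[:,1]/q[:,2]+p['cy']]
def pl(v,L,z0=0):
    L=np.atleast_2d(L);c,s=np.cos(v[2]),np.sin(v[2])
    return np.c_[v[0]+c*L[:,0]-s*L[:,1],v[1]+s*L[:,0]+c*L[:,1],L[:,2]+z0]
def ray(p,uv,z):
    T=np.asarray(p['T']);d=T[:3,:3]@[(uv[0]-p['cx'])/p['fx'],(uv[1]-p['cy'])/p['fy'],1]
    return T[:3,3]+d*(z-T[2,3])/d[2]
E
python3 - <<'E'
from rig import bot
from h import *
S=bot.grab_frame('scene');D=bot.grab_frame('side')
A=lambda u:np.array(u)/2.3+[170,100]
B=lambda u:np.array(u)/2.14+[180,120]
def fit(obs,x0,bar=None):
    def r(v):
        e=[]
        for p,L,u in obs: e.append(proj(p,pl(v,np.array(L)/1e3))[0]-u)
        for p,L,u in bar or []:
            c,s=np.cos(v[3]),np.sin(v[3]);a,b=np.array(L)/1e3
            e.append(proj(p,pl(v,[-.095+c*a-s*b,0,.105+s*a+c*b]))[0]-u)
        return np.ravel(e)
    o=least_squares(r,x0,loss='soft_l1');print(np.round(o.x,4),np.round(r(o.x).reshape(-1,2),1).tolist())
    return o.x
clamp=[(S,(-120,70,12),A((475,416))),(S,(55,70,12),A((347,470))),(S,(120,22,12),A((272,458))),(S,(120,-22,12),A((256,430))),
(S,(-55.5,63,85),A((433,400))),(S,(55.5,-63,85),A((307,357))),
(D,(-120,-70,12),B((99,214))),(D,(55,-70,12),B((229,211))),(D,(120,-22,12),B((273,187))),(D,(-55.5,-63,85),B((147,163))),(D,(55.5,-63,85),B((226,163)))]
bar=[(S,(180,0),A((311,350))),(D,(180,0),B((238,72))),(S,(125,21),A((362,329)))]
v=fit(clamp,[.3,.3,0,.5],bar)
c,s=np.cos(v[3]),np.sin(v[3])
print('hole',pl(v,[.085,-.018,.105]),'pad',pl(v,[-.095+c*.125-s*.021,0,.105+s*.125+c*.021]),'paddown',pl(v,[.03,0,.126]))
tray=[(D,(-80,66,44),B((95,437))),(D,(80,66,44),B((237,397))),(D,(80,-66,44),B((291,488))),(D,(-80,-66,44),B((139,537))),(D,(-80,-66,0),B((141,559))),
(S,(80,66,44),A((203,160))),(S,(-80,66,44),A((283,110))),(S,(-80,-66,44),A((225,66))),(S,(80,-66,44),A((145,112)))]
t=fit(tray,[.3,-.3,.2])
for p,u,z in[(S,A((180,137)),.026),(D,B((253,450)),.026)]:print('tip',ray(p,u,z))
def best(p,l):
    d=bot.masks_of(p,l);return d[0] if d else None
for l in['jar','cup','flask']:
    for n,p in(('S',S),('D',D)):
        d=best(p,l)
        if d: b=d['box'];print(l,n,round(d['score'],2),np.round(ray(p,((b[0]+b[2])/2,b[3]-8),0),3))
E
```

```text
[ 0.5109  0.2345 -0.0389  0.43  ] [[1.8, 0.1], [-1.2, 2.6], [-0.0, 1.8], [-0.2, -0.1], [1.7, 0.1], [-6.6, -4.2], [-0.8, 1.2], [0.1, -0.6], [-0.3, -0.2], [-1.0, 1.1], [2.0, -0.8], [-0.5, -0.8], [-0.8, 0.5], [-0.2, 0.2]]
hole [[0.59518298 0.21322545 0.105     ]] pad [[0.52080432 0.23413149 0.17619903]] paddown [[0.54092397 0.23334908 0.126     ]]
[ 0.4549 -0.2802  0.2687] [[-1.3, -1.7], [-0.1, -4.0], [1.2, -4.1], [-0.3, -1.8], [-0.7, 1.8], [-1.7, -2.3], [-0.4, -3.3], [-0.7, -2.4], [-1.5, -1.6]]
tip [ 0.51729365 -0.25838524  0.026     ]
tip [ 0.52031509 -0.26531065  0.026     ]
jar S 0.62 [ 0.661 -0.223 -0.   ]
jar D 0.88 [ 0.666 -0.215  0.   ]
cup S 0.69 [ 0.593  0.366 -0.   ]
cup D 0.55 [0.615 0.417 0.   ]
flask S 0.94 [0.447 0.422 0.   ]
flask D 0.79 [0.453 0.431 0.   ]
```

Call:
move_arm:
  increments: [0, 0.02, 0.012, 0, 0, 0, -1, 0, 0.06, 0.035, -0.01, 0, 0, -3, 0, 0.105, 0.06, -0.015, 0, 0, -5, 0, 0.15, 0.086, -0.02, 0, 0, -7, 0, 0.195, 0.112, -0.025, 0, 0, -9, 0, 0.24, 0.138, -0.03, 0, 0, -11, 0, 0.285, 0.164, -0.03, 0, 0, -13, 0, 0.33, 0.19, -0.03, 0, 0, -15, 0, 0.375, 0.216, -0.03, 0, 0, -15, 0, 0.405, 0.233, -0.03, 0, 0, -15]

```text
t: 2.2
position: [0.503, 0.2547, 0.2617]
tool_rot: [[0.999, -0.035, 0.001], [-0.035, -0.999, 0.001], [0.001, -0.001, -1.0]]
force: [0.6, 0.4, -0.1]
width: -0.003
gripper_force: 0.0
```

Call:
move_arm:
  increments: [0, 0.022, 0.018, 0, 0, 0, 0, 0, 0.022, 0.018, 0, 0, 0, 0, 0, 0.022, 0.018, 0, 0, 0, 0]

```text
t: 2.5
position: [0.5234, 0.2372, 0.2611]
tool_rot: [[0.999, -0.037, -0.0], [-0.037, -0.999, -0.0], [-0.0, 0.0, -1.0]]
force: [1.3, 0.3, -0.1]
width: -0.003
gripper_force: 0.0
```

```bash
python3 - <<'E'
from rig import bot
from h import *
import cv2
s=bot.get_state();print(s['t'],s['position'],np.round(s['tool_rot'],3).tolist(),s['width'],np.round(s['joint_positions'],1),s['force'])
p=bot.grab_frame('wrist');im=p['img'][:,:,::-1].copy();T=np.array(p['T']);print(T.round(3).tolist(),p['fx'])
v=[.5109,.2345,-.0389]
for L in [(.085,-.018,.127),(.085,.018,.127),(.03,0,.126),(.0555,-.063,.085),(.0555,.063,.085),(.12,-.022,.012)]:
    u=proj(p,pl(v,L))[0];cv2.circle(im,(int(u[0]),int(u[1])),2,(0,0,255),-1)
cv2.imwrite('pics/w1.png',im)
E
```

```text
2.5 [0.52343384 0.23716274 0.26107558] [[0.999, -0.037, -0.0], [-0.037, -0.999, -0.0], [-0.0, 0.0, -1.0]] -0.003103246004318697 [ 40.5  16.   -4.   -0.  -70.   47.4] [ 1.29804526  0.27418813 -0.12248695]
[[-0.036, -0.948, -0.316, 0.606], [-0.999, 0.035, 0.01, 0.235], [0.001, 0.316, -0.949, 0.404], [0.0, 0.0, 0.0, 1.0]] 296.6256609904608
```

View pics/w1.png

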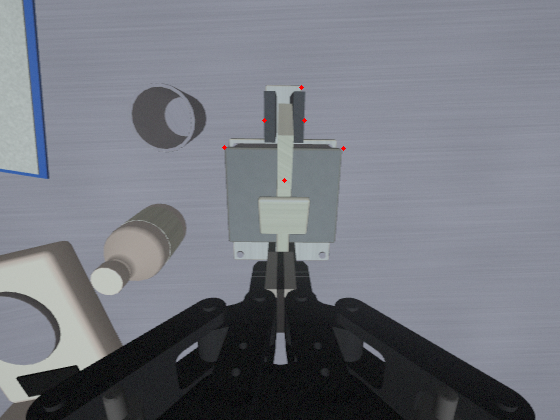

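The wrist view shows the clamp from above, and the red model points agree to 2-3 px: lid corners at (224,147) and (341,149), ears at columns 264 to 305. I'll refit with this view, then push.

```bash
python3 - <<'E'
from rig import bot
from h import *
p=bot.grab_frame('wrist')
ob=[((.0555,.063,.085),(224.5,147)),((.0555,-.063,.085),(341,149)),((-.0555,.063,.085),(229,241.5)),((-.0555,-.063,.085),(337,242)),((.12,.022,.012),(266,87)),((.12,-.022,.012),(303,87)),
((.107,.018,.127),(264.5,92)),((.107,-.018,.127),(305,93)),((.063,-.018,.127),(305,141))]
f=lambda v:np.ravel([proj(p,pl(v,L))[0]-u for L,u in ob])
o=least_squares(f,[.51,.2345,-.04],loss='soft_l1');v=o.x
print(v,f(v).reshape(-1,2).round(1).tolist(),'hole',pl(v,[.085,-.018,.105]),pl(v,[.03,0,.126]))
for th in(.3,.4,.43,.46,.5):
  c,s=np.cos(th),np.sin(th)
  print(th,[proj(p,pl(v,[-.095+c*a-s*.021,b,.105+s*a+c*.021]))[0].round(1).tolist() for a,b in((.145,.02),(.145,-.02),(.105,-.02))],pl(v,[-.095+c*.125-s*.021,0,.105+s*.125+c*.021]).round(3))
E
```

```text
[ 0.51166338  0.23512821 -0.04222584] [[-0.0, -0.6], [2.3, -1.7], [0.4, 0.4], [-0.7, 0.6], [-0.2, -0.9], [-1.3, -0.6], [0.1, 0.6], [0.9, -0.0], [-0.8, 3.3]] hole [[0.59582777 0.21355612 0.105     ]] [[0.54163664 0.23386181 0.126     ]]
0.3 [[260.5, 181.7], [309.6, 182.0], [306.7, 220.7]] [[0.53  0.234 0.162]]
0.4 [[259.6, 194.2], [310.8, 194.6], [307.3, 230.4]] [[0.524 0.235 0.173]]
0.43 [[259.3, 198.4], [311.2, 198.8], [307.5, 233.6]] [[0.522 0.235 0.176]]
0.46 [[259.0, 202.9], [311.5, 203.2], [307.7, 236.8]] [[0.519 0.235 0.179]]
0.5 [[258.7, 209.1], [312.0, 209.5], [307.9, 241.3]] [[0.516 0.235 0.183]]
```

Call:
move_arm:
  increments: [0, 0.002, 0.003, 0.03, 0, 0, 0, 0, 0.004, 0.003, 0.065, 0, 0, 0, 0, 0.006, 0.003, 0.08, 0, 0, 0, 0, 0.008, 0.003, 0.088, 0, 0, 0, 0, 0.011, 0.003, 0.096, 0, 0, 0, 0, 0.013, 0.003, 0.104, 0, 0, 0, 0, 0.015, 0.003, 0.112, 0, 0, 0, 0, 0.016, 0.003, 0.12, 0, 0, 0, 0, 0.017, 0.003, 0.128, 0, 0, 0, 0, 0.017, 0.003, 0.134, 0, 0, 0]

```text
t: 3.6
position: [0.5405, 0.2343, 0.1267]
tool_rot: [[0.999, -0.035, 0.001], [-0.035, -0.999, 0.001], [0.001, -0.001, -1.0]]
force: [1.4, 0.3, 1.8]
width: -0.005
gripper_force: 1.2
```

Call:
move_arm:
  increments: [0, 0, 0, 0.003, 0, 0, 0, 0, 0, 0, 0.004, 0, 0, 0, 0, 0, 0, 0.005, 0, 0, 0, 0, 0, 0, 0.005, 0, 0, 0]

```text
t: 4.0
position: [0.5405, 0.2343, 0.1259]
tool_rot: [[0.999, -0.034, 0.002], [-0.034, -0.999, 0.0], [0.002, -0.0, -1.0]]
force: [-5.6, -1.0, 18.5]
width: -0.002
gripper_force: 9.3
```

Call:
move_arm:
  increments: [0, 0, 0, -0.02, 0, 0, 0, 0, 0, 0, -0.06, 0, 0, 0, 0, 0, 0, -0.1, 0, 0, 0, 0.9, -0.005, 0.03, -0.135, 0, 0, -1, 0.9, -0.012, 0.075, -0.14, 0, 0, -3, 0.9, -0.019, 0.12, -0.14, 0, 0, -5, 0.9, -0.026, 0.165, -0.14, 0, 0, -7, 0.9, -0.033, 0.21, -0.14, 0, 0, -9, 0.9, -0.04, 0.255, -0.14, 0, 0, -11, 0.9, -0.047, 0.3, -0.14, 0, 0, -13]

```text
t: 5.0
position: [0.4809, -0.0655, 0.2613]
tool_rot: [[0.981, 0.192, -0.003], [0.192, -0.981, 0.001], [-0.002, -0.001, -1.0]]
force: [2.0, -0.7, -0.1]
width: 0.901
gripper_force: 0.0
```

```bash
cat >> h.py <<'E'
def inc(s,tgt,yaw):
    R=np.array(s['tool_rot']);d=R.T@(np.array(tgt)-s['position'])
    y=np.degrees(np.arctan2(R[1,0],R[0,0]))
    print('shift',d.round(4),'turn z',round(-((np.degrees(yaw)-y+180)%360-180),2))
E
python3 - <<'E'
from rig import bot
from h import *
s=bot.get_state();print(s['t'],s['position'],np.round(s['joint_positions'],1));inc(s,[.441,-.2835,.26],.2687)
E
```

```text
5.0 [ 0.48091798 -0.06553556  0.26130358] [ 11.4   7.1 -15.5  -0.1 -67.6  89.7]
shift [-0.0811  0.2062  0.0013] turn z -4.31
```

Call:
move_arm:
  increments: [0.85, -0.016, 0.04, 0, 0, 0, -1, 0.85, -0.032, 0.08, 0, 0, 0, -2, 0.85, -0.048, 0.12, 0, 0, 0, -3, 0.85, -0.064, 0.16, 0, 0, 0, -4, 0.85, -0.081, 0.2, 0, 0, 0, -4.3, 0.85, -0.081, 0.206, 0.001, 0, 0, -4.3, 0.85, -0.081, 0.206, 0.001, 0, 0, -4.3]

```text
t: 5.7
position: [0.4414, -0.2823, 0.2598]
tool_rot: [[0.965, 0.261, -0.003], [0.261, -0.965, 0.002], [-0.002, -0.002, -1.0]]
force: [-1.3, 0.0, 0.1]
width: 0.851
gripper_force: 0.0
```

```bash
python3 - <<'E'
from rig import bot
from h import *
import cv2
s=bot.get_state();print(s['t'],s['position'],np.round(s['joint_positions'],1))
p=bot.grab_frame('wrist');im=p['img'][:,:,::-1].copy()
v=[.4590,-.2784,.2687]; 
print([ (round(d['score'],2),np.round(d['box']).tolist()) for d in bot.masks_of(p,'pin')])
for P in [pl([.441+.019*.965,-.2835+.019*.2655,.2687],L,.026)[0] for L in[(.062,0,0),(0,.026,.022),(0,-.026,.022),(-.066,.026,.022),(-.066,-.026,.022)]]+[pl([.4549,-.2802,.2687],L)[0] for L in[(.08,.066,.044),(.08,-.066,.044),(-.08,.066,.044)]]:
    u=proj(p,P)[0];cv2.circle(im,(int(u[0]),int(u[1])),2,(0,0,255),-1)
cv2.imwrite('pics/w2.png',im)
E
```

```text
5.7 [ 0.44141707 -0.28233915  0.25980285] [-1.49e+01  1.11e+01 -1.08e+01 -1.00e-01 -6.83e+01  1.20e+02]
[(0.72, [262.0, 107.0, 307.0, 220.0])]
```

View pics/w2.png

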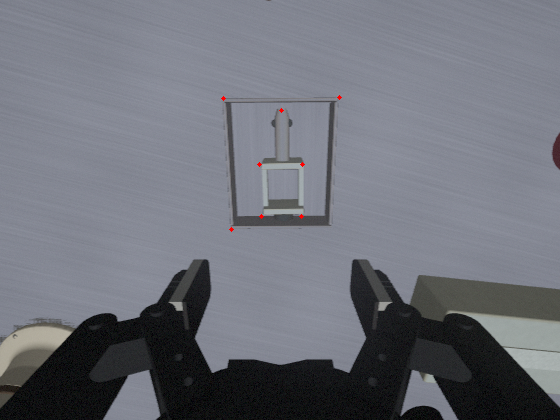

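The wrist view matches the model: pin tip at (282,110), shoulder plate at cols 262–303 row 164, rear plate at row 216. The pin sits about 1 mm towards tool +y. Descending to grasp the rails.

Call:
move_arm:
  increments: [0.85, -0.001, 0.001, 0.03, 0, 0, 0, 0.85, -0.002, 0.002, 0.075, 0, 0, 0, 0.85, -0.002, 0.002, 0.12, 0, 0, 0, 0.85, -0.002, 0.002, 0.165, 0, 0, 0, 0.85, -0.002, 0.002, 0.2, 0, 0, 0, 0.85, -0.002, 0.002, 0.225, 0, 0, 0, 0.85, -0.002, 0.002, 0.24, 0, 0, 0, 0.85, -0.002, 0.002, 0.248, 0, 0, 0, 0.85, -0.002, 0.002, 0.248, 0, 0, 0]

```text
t: 6.7
position: [0.4409, -0.283, 0.0126]
tool_rot: [[0.964, 0.265, -0.002], [0.265, -0.964, 0.001], [-0.002, -0.001, -1.0]]
force: [0.9, 0.6, 0.9]
width: 0.854
gripper_force: 0.0
```

Call:
move_arm:
  increments: [0.4, 0, 0, 0, 0, 0, 0, 0.4, 0, 0, 0, 0, 0, 0, 0.4, 0, 0, 0, 0, 0, 0, 0.4, 0, 0, 0, 0, 0, 0, 0.4, 0, 0, 0, 0, 0, 0, 0.4, 0, 0, 0, 0, 0, 0]

```text
t: 7.3
position: [0.4422, -0.2843, 0.0148]
tool_rot: [[0.964, 0.264, 0.003], [0.264, -0.964, -0.001], [0.003, 0.002, -1.0]]
force: [-0.5, 2.8, 7.2]
width: 0.593
gripper_force: 64.1
```

Call:
move_arm:
  increments: [0.4, 0, 0, -0.02, 0, 0, 0, 0.4, 0, 0, -0.06, 0, 0, 0, 0.4, 0, 0, -0.1, 0, 0, 0, 0.4, 0.012, -0.034, -0.11, 0, 0, -5, 0.4, 0.024, -0.07, -0.11, 0, 0, -12, 0.4, 0.036, -0.105, -0.11, 0, 0, -19, 0.4, 0.048, -0.14, -0.11, 0, 0, -26, 0.4, 0.06, -0.175, -0.11, 0, 0, -33, 0.4, 0.072, -0.21, -0.11, 0, 0, -40, 0.4, 0.085, -0.24, -0.11, 0, 0, -45]

```text
t: 8.3
position: [0.4586, -0.0289, 0.1231]
tool_rot: [[0.492, 0.87, -0.001], [0.87, -0.492, 0.0], [-0.0, -0.001, -1.0]]
force: [0.6, -1.2, -2.0]
width: 0.594
gripper_force: 63.4
```

```bash
python3 - <<'E'
from rig import bot
from h import *
import cv2
s=bot.get_state();print(s['t'],s['position'],np.round(s['joint_positions'],1),s['width'],s['force']);inc(s,[.46,-.03,.012],np.radians(60))
a=bot.grab_frame('side')['img'][:,:,::-1];b=bot.grab_frame('scene')['img'][:,:,::-1]
cv2.imwrite('pics/c.png',cv2.resize(np.hstack([a[150:400,180:380],b[100:350,180:380]]),None,fx=2,fy=2))
E
```

```text
8.3 [ 0.45855831 -0.02890052  0.12307465] [ 1.670e+01  1.280e+01 -3.070e+01 -1.000e-01 -4.650e+01  1.338e+02] 0.5940956767347163 [ 0.63792663 -1.2488569  -2.02870744]
shift [-0.0002  0.0019  0.1111] turn z 0.51
```

View pics/c.png

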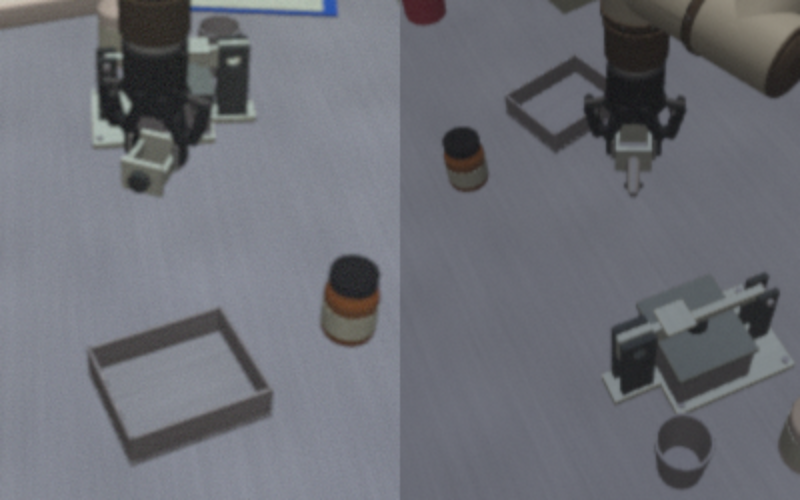

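The bar lies down between the ears (right half, hole area about (630,335)), and the pin is held level with the button facing the side camera at (140,182). Lowering it to the bench.

Call:
move_arm:
  increments: [0.4, 0, 0, 0.03, 0, 0, 0, 0.4, 0, 0, 0.065, 0, 0, 0, 0.4, 0, 0, 0.09, 0, 0, 0, 0.4, 0, 0, 0.102, 0, 0, 0, 0.4, 0, 0, 0.107, 0, 0, 0, 0.4, 0, 0, 0.11, 0, 0, 0, 0.4, 0, 0, 0.11, 0, 0, 0]

```text
t: 9.1
position: [0.4599, -0.0305, 0.0135]
tool_rot: [[0.496, 0.868, 0.0], [0.868, -0.496, 0.0], [0.0, 0.0, -1.0]]
force: [0.4, 0.0, -3.7]
width: 0.596
gripper_force: 63.4
```

Call:
move_arm:
  increments: [0.85, 0, 0, 0, 0, 0, 0, 0.85, 0, 0, 0, 0, 0, 0, 0.85, 0, 0, 0, 0, 0, 0, 0.85, 0, 0, 0, 0, 0, 0, 0.85, 0, 0, -0.03, 0, 0, 0, 0.85, 0, 0, -0.07, 0, 0, 0, 0.85, 0, 0, -0.12, 0, 0, 0, 0.85, -0.02, 0, -0.16, 0, 0, 0, 0.85, -0.02, 0, -0.18, 0, 0, 0, 0.85, -0.02, 0, -0.18, 0, 0, 0]

```text
t: 10.1
position: [0.4516, -0.0476, 0.1971]
tool_rot: [[0.496, 0.869, 0.009], [0.869, -0.496, 0.002], [0.006, 0.007, -1.0]]
force: [0.1, -0.1, -0.2]
width: 0.851
gripper_force: 0.0
```

```bash
python3 - <<'E'
from rig import bot
from h import *
import cv2
s=bot.get_state();print(s['t'],s['position'])
p=bot.grab_frame('wrist');im=p['img'][:,:,::-1].copy()
th=np.radians(60.3);o=np.array([.4599,-.0305])+.019*np.array([np.cos(th),np.sin(th)])
print(o,[ (round(d['score'],2),np.round(d['box']).tolist()) for d in bot.masks_of(p,'pin')])
for L in[(.062,0,0),(0,.026,.022),(0,-.026,.022),(-.058,.026,.022),(-.058,-.026,.022),(-.066,.026,.022)]:
    u=proj(p,pl([*o,th],L,.022))[0];cv2.circle(im,(int(u[0]),int(u[1])),1,(0,0,255),-1)
cv2.imwrite('pics/w3.png',cv2.resize(im[60:320,150:410],None,fx=2.3,fy=2.3))
E
```

```text
10.1 [ 0.45164771 -0.04764742  0.19709838]
[ 0.46931371 -0.013996  ] [(0.69, [253.0, 87.0, 304.0, 227.0])]
```

View pics/w3.png

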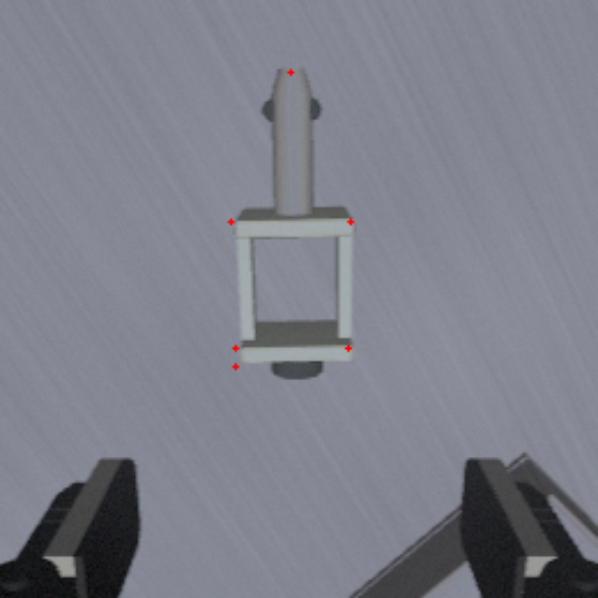

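The crop shows the pin lying level: tip at (291,70), shoulder edge at row 220, rear plate top at rows 346–361, button at (297,370). That is 1–2 mm off the model, with yaw about 61°. I'll turn the tool 90° for the squeeze grasp.

Call:
move_arm:
  increments: [0.5, 0, 0, 0, 0, 0, 8, 0.5, 0, 0, 0, 0, 0, 16, 0.5, 0, 0, 0, 0, 0, 24, 0.5, 0, 0, 0, 0, 0, 32, 0.5, 0, 0, 0, 0, 0, 40, 0.5, 0, 0, 0, 0, 0, 48, 0.5, 0, 0, 0, 0, 0, 56, 0.5, 0, 0, 0, 0, 0, 64, 0.5, 0, 0, 0, 0, 0, 72, 0.5, 0, 0, 0, 0, 0, 80]

```text
t: 11.2
position: [0.4488, -0.0476, 0.1913]
tool_rot: [[0.94, -0.342, -0.004], [-0.342, -0.94, -0.001], [-0.004, 0.002, -1.0]]
force: [-0.5, -0.4, -0.1]
width: 0.5
gripper_force: 0.0
```

Call:
move_arm:
  increments: [0.5, 0, 0, 0, 0, 0, 6, 0.5, 0, 0, 0, 0, 0, 9, 0.5, 0, 0, 0, 0, 0, 9]

```text
t: 11.5
position: [0.4489, -0.0477, 0.1916]
tool_rot: [[0.877, -0.48, -0.004], [-0.48, -0.877, -0.001], [-0.003, 0.002, -1.0]]
force: [-0.4, 0.2, 0.4]
width: 0.5
gripper_force: 0.0
```

```bash
python3 - <<'E'
from rig import bot
from h import *
s=bot.get_state();print(s['t'],s['position'],np.round(s['tool_rot'],4).tolist());inc(s,[.4392,-.0713,.007],np.radians(-28.7))
E
```

```text
11.5 [ 0.44893851 -0.04768086  0.19156782] [[0.8772, -0.4801, -0.0038], [-0.4801, -0.8772, -0.0007], [-0.003, 0.0024, -1.0]]
shift [0.0034 0.0249 0.1846] turn z 0.01
```

Call:
move_arm:
  increments: [0.5, 0.001, 0.01, 0.03, 0, 0, 0, 0.5, 0.003, 0.025, 0.07, 0, 0, 0, 0.5, 0.003, 0.025, 0.105, 0, 0, 0, 0.5, 0.003, 0.025, 0.13, 0, 0, 0, 0.5, 0.003, 0.025, 0.148, 0, 0, 0, 0.5, 0.003, 0.025, 0.165, 0, 0, 0, 0.5, 0.003, 0.025, 0.178, 0, 0, 0, 0.5, 0.003, 0.025, 0.184, 0, 0, 0, 0.5, 0.003, 0.025, 0.185, 0, 0, 0]

```text
t: 12.4
position: [0.4396, -0.0712, 0.0072]
tool_rot: [[0.877, -0.48, -0.003], [-0.48, -0.877, -0.001], [-0.002, 0.002, -1.0]]
force: [0.2, 1.5, 0.9]
width: 0.506
gripper_force: 0.0
```

```bash
python3 - <<'E'
from rig import bot
from h import *
import cv2
s=bot.get_state();print(s['t'],s['position'],s['force'],s['width'])
p=bot.grab_frame('wrist');cv2.imwrite('pics/w4.png',p['img'][:,:,::-1])
E
```

```text
12.4 [ 0.43960114 -0.07116864  0.00720575] [0.19307529 1.49923382 0.89754015] 0.5057646964862648
```

View pics/w4.png

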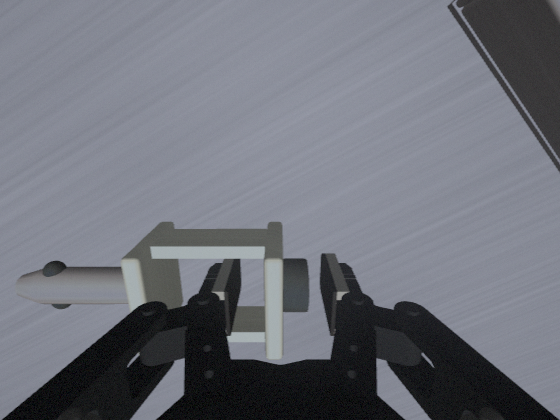

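The left finger stands in the window at (230,295) and the right one behind the button at (330,290), with the rear plate between them at x≈275. Closing.

Call:
move_arm:
  increments: [0.3, 0, 0, 0, 0, 0, 0, 0.05, 0, 0, 0, 0, 0, 0, 0.05, 0, 0, 0, 0, 0, 0, 0.05, 0, 0, 0, 0, 0, 0, 0.05, 0, 0, 0, 0, 0, 0, 0.05, 0, 0, 0, 0, 0, 0, 0.05, 0, 0, 0, 0, 0, 0, 0.05, 0, 0, 0, 0, 0, 0]

```text
t: 13.25
position: [0.4412, -0.0709, 0.0091]
tool_rot: [[0.877, -0.48, 0.002], [-0.48, -0.877, 0.0], [0.001, -0.001, -1.0]]
force: [-1.2, 0.7, 7.2]
width: 0.125
gripper_force: 59.3
```

Call:
move_arm:
  increments: [0.05, 0, 0, -0.005, 0, 0, 0, 0.05, 0, 0, -0.02, 0, 0, 0, 0.05, 0, 0, -0.05, 0, 0, 0, 0.05, 0, 0, -0.085, 0, 0, 0, 0.05, 0, 0, -0.12, 0, 0, 0, 0.05, 0, 0, -0.15, 0, 0, 0, 0.05, 0, 0, -0.16, 0, 0, 0, 0.05, 0, 0, -0.16, 0, 0, 0]

```text
t: 14.05
position: [0.4405, -0.0709, 0.1689]
tool_rot: [[0.877, -0.481, 0.002], [-0.481, -0.877, 0.001], [0.001, -0.002, -1.0]]
force: [0.2, 0.1, -3.4]
width: 0.132
gripper_force: 58.5
```

Call:
move_arm:
  increments: [0.05, 0.005, -0.01, 0.003, 0, 0, -2, 0.05, 0.013, -0.03, 0.01, 0, 0, -5, 0.05, 0.022, -0.052, 0.02, 0, 0, -9, 0.05, 0.031, -0.075, 0.03, 0, 0, -13, 0.05, 0.04, -0.098, 0.04, 0, 0, -17, 0.05, 0.05, -0.12, 0.052, 0, 0, -21, 0.05, 0.06, -0.145, 0.064, 0, 0, -24, 0.05, 0.068, -0.165, 0.072, 0, 0, -26, 0.05, 0.072, -0.175, 0.077, 0, 0, -26.3, 0.05, 0.072, -0.175, 0.077, 0, 0, -26.3]

```text
t: 15.05
position: [0.5872, 0.0484, 0.088]
tool_rot: [[0.999, -0.041, -0.005], [-0.041, -0.999, -0.002], [-0.005, 0.002, -1.0]]
force: [-0.5, -0.2, -3.0]
width: 0.126
gripper_force: 58.8
```

```bash
python3 - <<'E'
from rig import bot
from h import *
import cv2
s=bot.get_state();print(s['t'],s['position'],np.round(s['tool_rot'],4).tolist(),s['width'])
ims=[]
P0=np.array(s['position']);
hole=np.array([.5958,.2136,.105]);d=np.array([.0422,.9991,0])
for n in('wrist','side','scene'):
    p=bot.grab_frame(n);im=p['img'][:,:,::-1].copy()
    np.save('pics/'+n+'_T.npy',p['T'])
    o=P0+[0,0,.013]+.064*d
    c=proj(p,o)[0]
    if n!='wrist': 
        x,y=(c-60).astype(int); im=cv2.resize(im[y:y+100,x:x+133],(400,300),interpolation=2);f=3
    else: x,y,f=0,60,1; im=im[60:360,80:480]; x=80
    for q in [o+.062*d,o,hole]+[o+np.array([.026*sx*.999,-.026*sx*.042,.022*sz]) for sx in(-1,1) for sz in(-1,1)]:
        u=(proj(p,q)[0]-[x,y])*f;cv2.circle(im,(int(u[0]),int(u[1])),2,(0,0,255),-1)
    ims.append(im);cv2.imwrite(f'pics/raw_{n}5.png',p['img'][:,:,::-1])
ims.append(np.zeros_like(ims[0]))
cv2.imwrite('pics/pre.png',np.vstack([np.hstack(ims[:2]),np.hstack(ims[2:])]))
E
```

```text
15.05 [0.58715756 0.04842436 0.08802443] [[0.9991, -0.0411, -0.005], [-0.0411, -0.9992, -0.0016], [-0.0049, 0.0018, -1.0]] 0.1256308401105483
```

View pics/pre.png

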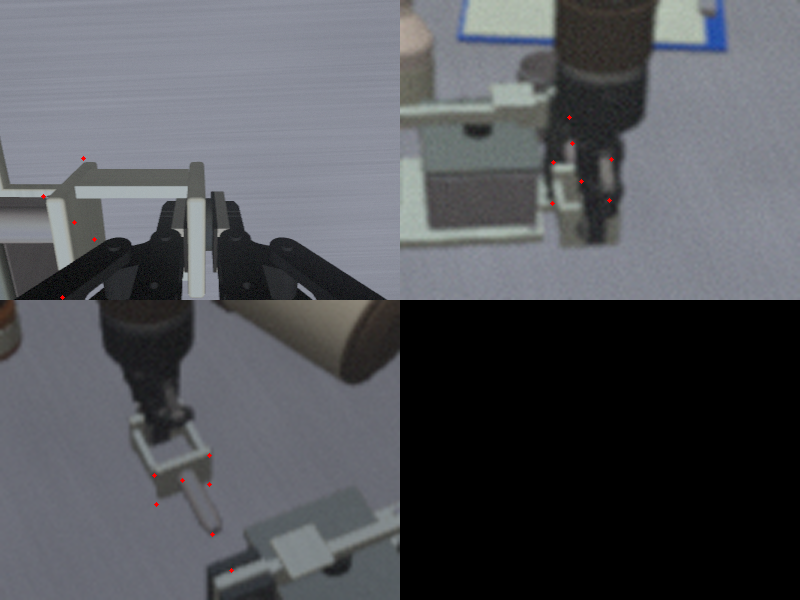

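The scene view has the pin tip at (212,530) against a prediction of (212,533), and the wrist view has the shoulder corners within 2–3 mm of the model. One zoom will show the exact pin pose in the grip and the ear.

```bash
python3 -c "
import cv2
im=cv2.imread('pics/raw_wrist5.png');cv2.imwrite('pics/z.png',cv2.resize(im[180:410,0:310],None,fx=2.5,fy=2.5,interpolation=cv2.INTER_CUBIC))"
```

```text
(no output)
```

View pics/z.png

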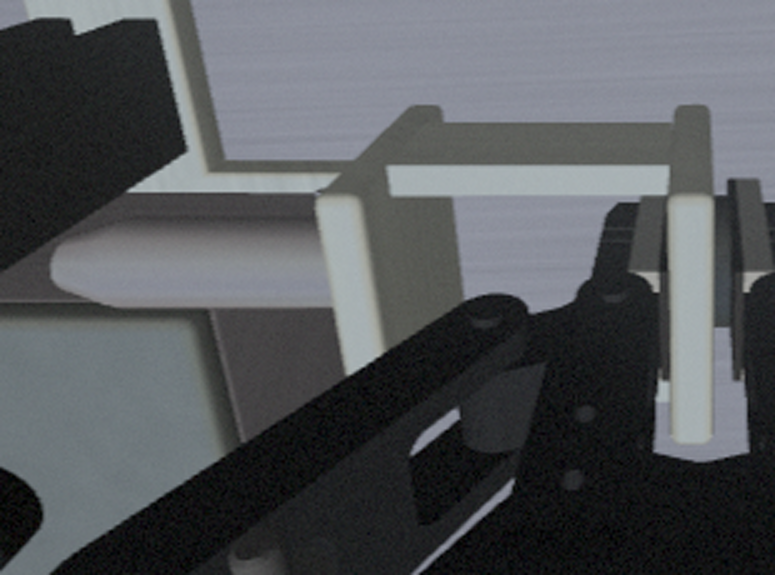

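The zoom shows the pin level. Shoulder corners are at (317,193), (358,193) and (442,107), the rear plate spans u 669–713, the tip is at (56,265), and the ear's foot corners are at (155,18) and (186,151). I'll fit the pin and clamp in this one image.

```bash
python3 - <<'E'
from rig import bot
from h import *
from scipy.spatial.transform import Rotation as Ro
s=bot.get_state();p=bot.grab_frame('wrist');print(s['position'],np.abs(p['T']-np.load('pics/wrist_T.npy')).max())
Z=lambda u:np.array(u)/2.5+[0,180]
pin=[((0,-26,22),(317,193)),((-8,-26,22),(358,193)),((-8,-26,-22),(442,107)),((0,-26,-22),(415,106)),((-58,-26,22),(669,195)),((-66,-26,22),(713,195)),((-58,-26,-22),(676,105)),((-66,-26,-22),(710,105)),((-58,26,22),(670,443)),((-66,26,22),(711,443)),((62,0,0),(56,265))]
cl=[((107,-18,12),(155,18)),((63,-18,12),(186,151)),((55,-22,12),(207,170)),((55.5,-63,85),(208,310))]
d0=np.array([.0422,.9991,0]);o0=np.array(s['position'])+[0,0,.013]+.064*d0
R0=Ro.from_euler('z',np.pi/2-.0422)
def P(v,L):return o0+v[:3]+(Ro.from_rotvec(v[3:6])*R0).apply(np.array(L)/1e3)
c0=np.array([.5117,.2351,-.0422])
f1=lambda v:np.ravel([proj(p,P(v,L))[0]-Z(u) for L,u in pin])
f2=lambda v:np.r_[np.ravel([proj(p,pl(v+c0,np.array(L)/1e3))[0]-Z(u) for L,u in cl]),v[:2]/.002,v[2]/.005]
a=least_squares(f1,np.zeros(6),loss='soft_l1').x;b=least_squares(f2,np.zeros(3),loss='soft_l1').x
print('pin d',a[:3].round(4),np.degrees(a[3:]).round(2),f1(a).reshape(-1,2).round(1).tolist())
print('clamp d',b.round(4),f2(b)[:8].reshape(-1,2).round(1).tolist())
v=b+c0;hole=pl(v,[.085,-.018,.105])[0];c,sn=np.cos(v[2]),np.sin(v[2]);C=np.array([[c,sn,0],[-sn,c,0],[0,0,1]])
print('hole',hole,'yaw',v[2]);
print('tip in hole',C@(P(a,(62,0,0))-hole),'shoulder',C@(P(a,(0,0,0))-hole))
print('tip-TCP',P(a,(62,0,0))-s['position'],'sh-TCP',P(a,(0,0,0))-s['position'])
# tip in fixed cams: residual
E
```

```text
[0.58668039 0.04729353 0.09078605] 0.002987826259031212
pin d [-0.0018  0.0013 -0.0003] [ 2.44  1.71 -1.07] [[-0.8, 0.5], [2.8, 0.4], [0.2, -1.0], [-3.7, -0.6], [0.4, -0.7], [1.9, -0.8], [-2.7, 0.1], [-2.0, 0.1], [-0.7, 1.1], [0.0, 0.8], [2.6, -0.1]]
clamp d [0.0008 0.0007 0.0008] [[1.2, 0.4], [1.3, -0.4], [-0.1, 0.8], [-9.0, -0.5]]
hole [0.59672109 0.21430413 0.105     ] yaw -0.041429881061244414
tip in hole [-0.00362988 -0.04013453  0.00102349] shoulder [-0.00487534 -0.10207009 -0.00151336]
tip-TCP [0.00475164 0.12706085 0.01523744] sh-TCP [0.000942   0.06523002 0.01270059]
```

```bash
cat > fit.py <<'E'
from rig import bot
from h import *
from scipy.spatial.transform import Rotation as Ro
s=bot.get_state();p=bot.grab_frame('wrist');p['T']=np.load('pics/wrist_T.npy');pos=np.array([.58716,.04842,.08802])
Z=lambda u:np.array(u)/2.5+[0,180]
pin=[((0,-26,22),(317,193)),((-8,-26,22),(358,193)),((-8,-26,-22),(442,107)),((0,-26,-22),(415,106)),((-58,-26,22),(669,195)),((-66,-26,22),(713,195)),((-58,-26,-22),(676,105)),((-66,-26,-22),(710,105)),((-58,26,22),(670,443)),((-66,26,22),(711,443)),((62,0,0),(56,265))]
cl=[((107,-18,12),(155,18)),((63,-18,12),(186,151)),((55,-22,12),(207,170))]
d0=np.array([.0422,.9991,0]);o0=pos+[0,0,.013]+.064*d0
R0=Ro.from_euler('z',np.pi/2-.0422)
def P(v,L):return o0+v[:3]+(Ro.from_rotvec(v[3:6])*R0).apply(np.array(L)/1e3)
c0=np.array([.5117,.2351,-.0422])
f1=lambda v:np.ravel([proj(p,P(v,L))[0]-Z(u) for L,u in pin])
f2=lambda v:np.r_[np.ravel([proj(p,pl(v+c0,np.array(L)/1e3))[0]-Z(u) for L,u in cl]),v[:2]/.002,v[2]/.005]
a=least_squares(f1,np.zeros(6),loss='soft_l1').x;b=least_squares(f2,np.zeros(3),loss='soft_l1').x
print('pin d',a[:3].round(4),np.degrees(a[3:]).round(2))
print('clamp d',b.round(4),f2(b)[:6].round(1))
v=b+c0;hole=pl(v,[.085,-.018,.105])[0];c,sn=np.cos(v[2]),np.sin(v[2]);C=np.array([[c,sn,0],[-sn,c,0],[0,0,1]])
print('hole',hole,'yaw',v[2]);
print('tip in hole',C@(P(a,(62,0,0))-hole),'shoulder',C@(P(a,(0,0,0))-hole))
print('tip-TCP',P(a,(62,0,0))-pos,'sh-TCP',P(a,(0,0,0))-pos,'dT',(p['T'][:3,3]-pos))
# tip in fixed cameras
import cv2
print('now',s['position'],np.round(s['tool_rot'],4).tolist())
E
python3 fit.py; python3 - <<'E'
from rig import bot
import cv2
for n in('side','scene'):
    p=bot.grab_frame(n);print([(round(d['score'],2),np_) for d in bot.masks_of(p,'pin') for np_ in [d['box']]])
E
```

```text
pin d [-0.0018  0.0013 -0.0003] [ 2.38  1.89 -1.  ]
clamp d [0.002  0.0002 0.0007] [ 0.1 -0.1  0.6 -0.3 -0.7  1.1]
hole [0.59789979 0.21378784 0.105     ] yaw -0.041515342916810055
tip in hole [-0.00448924 -0.03849215 -0.00184419] shoulder [-0.00565259 -0.10043233 -0.00430604]
tip-TCP [0.00465686 0.12709517 0.01513581] sh-TCP [0.00092379 0.06525664 0.01267396] dT [ 0.08322018 -0.0021757   0.14220619]
now [0.58687066 0.04724458 0.09134674] [[0.9991, -0.0427, -0.0007], [-0.0427, -0.9991, -0.0001], [-0.0007, 0.0002, -1.0]]
[(0.88, [291.3, 184.3, 311.5, 220.0])]
[(0.87, [260.5, 212.5, 290.3, 249.6])]
```

Call:
move_arm:
  increments: [0.05, 0.003, 0, -0.0015, -1, 0, -0.5, 0.05, 0.006, 0, -0.003, -2, 0, -1, 0.05, 0.006, 0, -0.003, -2, 0, -1, 0.05, 0.006, 0, -0.003, -2, 0, -1, 0.05, 0.006, 0, -0.003, -2, 0, -1]

```text
t: 16.0
position: [0.5935, 0.0477, 0.0942]
tool_rot: [[1.0, -0.024, -0.001], [-0.024, -0.999, -0.035], [-0.001, 0.035, -0.999]]
force: [0.0, 0.1, -2.8]
width: 0.129
gripper_force: 58.8
```

```bash
python3 - <<'E'
from rig import bot
from h import *
import cv2
s=bot.get_state();print(s['t'],s['position'],np.round(s['tool_rot'],4).tolist(),s['force'],s['width'])
p=bot.grab_frame('wrist');cv2.imwrite('pics/raw6.png',p['img'][:,:,::-1])
c=np.array([.5134,.2352,-.0415])
for L in((107,-18,12),(63,-18,12)):print((proj(p,pl(c,np.array(L)/1e3))[0]-[0,180])*2.5)
cv2.imwrite('pics/z2.png',cv2.resize(p['img'][180:410,0:310,::-1],None,fx=2.5,fy=2.5,interpolation=cv2.INTER_CUBIC))
E
```

```text
16.0 [0.5935229  0.04767292 0.0941881 ] [[0.9997, -0.0245, -0.0015], [-0.0245, -0.9991, -0.0349], [-0.0006, 0.0349, -0.9994]] [ 0.00974587  0.12530692 -2.76963857] 0.12898512872268908
[151.29379807  30.62579618]
[180.62404194 161.52210397]
```

Call:
move_arm:
  increments: [0.05, 0, -0.008, 0, 0, 0, 0, 0.05, 0, -0.018, 0, 0, 0, 0, 0.05, 0, -0.026, -0.001, 0, 0, 0, 0.05, 0.001, -0.032, -0.001, 0, 0, 0, 0.05, 0.001, -0.036, -0.001, 0, 0, 0, 0.05, 0.001, -0.04, -0.001, 0, 0, 0, 0.05, 0.001, -0.043, -0.0015, 0, 0, 0, 0.05, 0.001, -0.046, -0.0015, 0, 0, 0, 0.05, 0.001, -0.048, -0.0015, 0, 0, 0, 0.05, 0.001, -0.048, -0.0015, 0, 0, 0]

```text
t: 17.05
position: [0.5958, 0.0957, 0.0941]
tool_rot: [[1.0, -0.024, -0.001], [-0.024, -0.999, -0.035], [-0.0, 0.035, -0.999]]
force: [1.4, -1.1, -2.4]
width: 0.133
gripper_force: 58.8
```

Call:
move_arm:
  increments: [0.05, 0, -0.003, 0, 0, 0, 0, 0.05, 0, -0.006, 0, 0, 0, 0, 0.05, 0, -0.009, 0, 0, 0, 0, 0.05, 0, -0.012, -0.0005, 0, 0, 0, 0.05, 0, -0.012, -0.0005, 0, 0, 0]

```text
t: 17.55
position: [0.5962, 0.1081, 0.0943]
tool_rot: [[1.0, -0.024, -0.001], [-0.024, -0.999, -0.035], [-0.0, 0.035, -0.999]]
force: [0.0, 0.6, -2.7]
width: 0.13
gripper_force: 58.6
```

Call:
move_arm:
  increments: [0.05, 0, -0.003, 0, 0, 0, 0, 0.05, 0, -0.006, 0, 0, 0, 0, 0.05, 0, -0.009, 0, 0, 0, 0, 0.05, 0, -0.012, -0.0005, 0, 0, 0, 0.05, 0, -0.015, -0.0005, 0, 0, 0, 0.05, 0, -0.015, -0.0005, 0, 0, 0]

```text
t: 18.15
position: [0.5965, 0.123, 0.0941]
tool_rot: [[1.0, -0.024, -0.001], [-0.024, -0.999, -0.035], [-0.0, 0.035, -0.999]]
force: [-0.5, -1.1, -2.9]
width: 0.133
gripper_force: 58.6
```

Call:
move_arm:
  increments: [0.05, 0, -0.003, 0, 0, 0, 0, 0.05, 0, -0.006, 0, 0, 0, 0, 0.05, 0, -0.009, 0, 0, 0, 0, 0.05, 0, -0.012, -0.0005, 0, 0, 0, 0.05, 0, -0.014, -0.0005, 0, 0, 0, 0.05, 0, -0.016, -0.0005, 0, 0, 0, 0.05, 0, -0.018, -0.0005, 0, 0, 0, 0.05, 0, -0.018, -0.0005, 0, 0, 0]

```text
t: 18.95
position: [0.597, 0.1409, 0.094]
tool_rot: [[1.0, -0.024, -0.001], [-0.024, -0.999, -0.035], [-0.0, 0.035, -0.999]]
force: [0.6, -0.4, -1.7]
width: 0.129
gripper_force: 58.7
```

Call:
move_arm:
  increments: [0.05, 0, -0.002, 0, 0, 0, 0, 0.05, 0, -0.004, 0, 0, 0, 0, 0.05, 0, -0.006, 0, 0, 0, 0, 0.05, 0, -0.007, 0, 0, 0, 0, 0.05, 0, -0.007, 0, 0, 0, 0]

```text
t: 19.45
position: [0.5971, 0.1478, 0.0938]
tool_rot: [[1.0, -0.024, -0.001], [-0.024, -0.999, -0.035], [-0.0, 0.035, -0.999]]
force: [-0.0, 0.0, -1.8]
width: 0.132
gripper_force: 58.6
```

Call:
move_arm:
  increments: [0.05, 0, -0.001, 0, 0, 0, 0, 0.05, 0, -0.002, 0, 0, 0, 0, 0.05, 0, -0.002, 0, 0, 0, 0]

```text
t: 19.75
position: [0.5969, 0.148, 0.0939]
tool_rot: [[1.0, -0.026, -0.002], [-0.026, -0.999, -0.037], [-0.002, 0.037, -0.999]]
force: [1.1, -5.6, -1.7]
width: 0.127
gripper_force: 58.8
```

Call:
move_arm:
  increments: [0.45, 0, 0, 0, 0, 0, 0, 0.45, 0, 0, 0, 0, 0, 0, 0.45, 0, 0, 0, 0, 0, 0, 0.45, 0, 0, 0, 0, 0, 0, 0.45, 0, 0, 0, 0, 0, 0]

```text
t: 20.25
position: [0.5975, 0.1501, 0.0942]
tool_rot: [[1.0, -0.024, -0.0], [-0.024, -0.999, -0.034], [0.001, 0.034, -0.999]]
force: [-0.1, 0.0, -0.2]
width: 0.452
gripper_force: 0.0
```

```bash
python3 - <<'E'
from rig import bot
from h import *
import cv2
s=bot.get_state();print(s['t'],s['position'],s['force'],s['width'])
p=bot.grab_frame('wrist');a=p['img'][:,:,::-1]
q=bot.grab_frame('scene');b=q['img'][:,:,::-1]
c=proj(q,[[.597,.21,.105]])[0].astype(int)
cv2.imwrite('pics/fin.png',np.hstack([a[160:400,0:400],cv2.resize(b[c[1]-40:c[1]+40,c[0]-65:c[0]+65],(390,240),interpolation=2)]))
E
```

```text
20.25 [0.59749075 0.15010196 0.09418008] [-0.13318176  0.02428534 -0.16586827] 0.45202175334537653
```

View pics/fin.png

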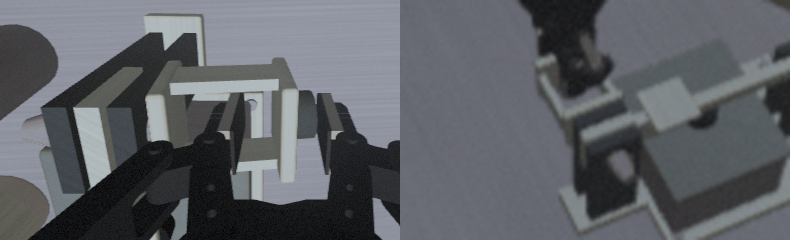

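The wrist view shows the pin through both ears, tip visible at (30,128), and the button out at (308,115) with the fingers free. The shoulder's top front corner is at about (148,97). I'll check the remaining gap numerically.

```bash
python3 - <<'E'
from rig import bot
from h import *
p=bot.grab_frame('wrist')
c=np.array([.5134,.2352,-.0415])
for y in(0,-5,-10):print(y,[(proj(p,pl(c,np.array([85+a,-18+y+b,105+z])/1e3))[0]-[0,160]).round(0).tolist() for a,b,z in((26,0,22),(26,-8,22),(26,-58,22),(26,-66,22),(22,0,22))])
print('fartip',[(proj(p,pl(c,np.array([85,-18+62+y,105])/1e3))[0]-[0,160]).round(0).tolist() for y in(0,-5)])
E
```

```text
0 [[129.0, 99.0], [149.0, 99.0], [272.0, 99.0], [291.0, 99.0], [130.0, 108.0]]
-5 [[141.0, 99.0], [161.0, 99.0], [284.0, 99.0], [303.0, 99.0], [143.0, 108.0]]
-10 [[154.0, 99.0], [174.0, 99.0], [296.0, 99.0], [315.0, 99.0], [155.0, 108.0]]
fartip [[28.0, 125.0], [39.0, 125.0]]
```

```bash
python3 - <<'E'
import cv2,numpy as np
g=cv2.cvtColor(cv2.imread('pics/fin.png'),cv2.COLOR_BGR2GRAY)
for r in(104,112,120,126):print(r,' '.join(str(int(v)) for v in g[r-1:r+2,40:200].mean(0)[::3]))
E
```

```text
104 151 127 48 35 33 34 36 33 36 33 37 36 56 91 90 91 93 92 91 92 90 91 91 60 37 39 37 39 35 39 39 38 39 37 41 46 179 182 182 181 178 158 84 86 83 84 82 83 84 42 68 75 76 76
112 143 71 70 70 72 72 71 74 74 42 31 59 180 182 181 181 179 179 181 183 93 92 85 74 72 73 75 74 73 74 75 33 36 37 38 40 175 183 181 181 180 170 101 86 86 84 82 85 83 76 76 75 74 74
120 126 112 69 71 73 71 71 70 70 73 36 31 150 181 182 179 179 180 181 181 161 93 92 69 71 74 71 72 73 70 73 41 36 37 38 37 148 181 181 181 181 174 131 85 85 84 82 82 81 80 76 74 75 75
126 141 141 71 71 70 68 70 74 74 74 43 34 52 185 183 182 182 183 181 179 177 87 91 80 72 69 74 71 72 72 75 61 33 36 38 35 140 179 181 181 182 177 153 82 86 84 83 82 82 79 73 75 73 71
```

The profile shows a gap of about 5–6 mm between ear and shoulder, so the pin sprang back to its ball stop on release. I'll open wider and use the front finger's back to push the shoulder plate home, keeping off the button.

Call:
move_arm:
  increments: [0.6, 0, 0, 0, 0, 0, 0, 0.78, 0, 0, 0, 0, 0, 0, 0.78, 0, 0, 0, 0, 0, 0, 0.78, 0, -0.002, 0, 0, 0, 0, 0.78, 0, -0.003, 0, 0, 0, 0, 0.78, 0, -0.004, 0, 0, 0, 0, 0.78, 0, -0.005, 0, 0, 0, 0, 0.78, 0, -0.005, 0, 0, 0, 0]

```text
t: 21.2
position: [0.5975, 0.1543, 0.094]
tool_rot: [[1.0, -0.025, -0.001], [-0.025, -0.999, -0.035], [0.0, 0.035, -0.999]]
force: [0.1, -3.6, 2.6]
width: 0.779
gripper_force: 1.7
```

```bash
cat > gap.py <<'E'
from rig import bot
from h import *
import cv2
s=bot.get_state();print(s['t'],s['position'],s['force'],s['width'])
p=bot.grab_frame('wrist');g=cv2.cvtColor(p['img'],cv2.COLOR_RGB2GRAY)
c=np.array([.5134,.2352,-.0415])
for y in(0,-5):print(y,[proj(p,pl(c,np.array([85+a,-18+y+b,105+z])/1e3))[0].round(0).tolist() for a,b,z in((20,0,22),(20,-8,22),(20,-58,22),(0,-66,0),(0,-70,0),(0,-78,0))])
r0=int(proj(p,pl(c,np.array([105,-18,127])/1e3))[0][1])
for r in(r0,r0+6,r0+12):print(r,' '.join(str(int(v)) for v in g[r-1:r+2,80:350].mean(0)[::3]))
E
python3 gap.py
```

```text
21.2 [0.59747438 0.15432628 0.09397512] [ 0.07460506 -3.57858615  2.56689916] 0.7790573475840186
0 [[142.0, 272.0], [161.0, 272.0], [282.0, 272.0], [295.0, 284.0], [303.0, 284.0], [319.0, 284.0]]
-5 [[154.0, 272.0], [174.0, 272.0], [294.0, 272.0], [305.0, 284.0], [313.0, 284.0], [328.0, 284.0]]
272 35 51 177 178 179 177 177 177 178 179 92 88 84 69 70 69 72 70 72 72 73 38 38 35 170 179 178 179 177 168 103 87 88 88 69 31 32 37 76 77 76 52 32 32 34 34 75 74 76 75 76 76 75 77 79 76 79 79 77 177 178 183 177 150 150 150 144 89 91 142 175 179 178 179 173 79 77 78 76 75 75 77 148 148 148 147 148 148 119 42
278 35 34 164 178 175 175 178 179 178 178 147 89 92 72 70 71 73 69 71 71 73 37 39 36 128 178 180 179 178 172 126 88 86 51 32 35 40 75 74 74 60 30 32 31 29 33 75 76 74 73 74 76 75 74 77 77 76 75 77 178 178 182 176 152 153 153 145 89 90 142 176 180 179 178 170 77 79 76 79 79 77 78 147 147 146 147 146 145 80 43
284 33 34 92 180 179 179 179 179 175 176 178 89 88 75 70 68 70 72 70 71 71 53 38 36 38 176 179 179 178 173 150 87 41 36 37 48 74 75 73 59 28 32 25 27 31 33 73 74 73 74 73 76 75 75 75 74 77 77 77 178 180 184 177 150 150 149 144 87 92 144 176 180 179 179 169 80 78 81 79 78 77 78 148 148 147 145 146 146 44 40
```

Call:
move_arm:
  increments: [0.78, 0, -0.001, 0, 0, 0, 0, 0.78, 0, -0.002, 0, 0, 0, 0, 0.78, 0, -0.003, 0, 0, 0, 0, 0.78, 0, -0.004, 0, 0, 0, 0, 0.78, 0, -0.004, 0, 0, 0, 0]

```text
t: 21.75
position: [0.5972, 0.157, 0.0937]
tool_rot: [[1.0, -0.025, -0.002], [-0.025, -0.999, -0.037], [-0.001, 0.037, -0.999]]
force: [0.5, -8.6, 3.9]
width: 0.777
gripper_force: 4.2
```

```bash
python3 gap.py
```

```text
21.75 [0.59719494 0.15697458 0.09373687] [ 0.53079118 -8.64920002  3.88684802] 0.7773085366317254
0 [[148.0, 272.0], [168.0, 272.0], [289.0, 271.0], [301.0, 283.0], [308.0, 283.0], [324.0, 283.0]]
-5 [[160.0, 272.0], [180.0, 272.0], [301.0, 271.0], [310.0, 283.0], [318.0, 283.0], [334.0, 283.0]]
272 71 44 38 42 177 178 179 177 177 177 179 180 96 90 87 72 71 70 72 75 72 72 72 39 141 179 179 178 178 171 114 91 91 93 71 30 30 39 76 74 76 51 31 33 32 32 74 75 74 77 75 75 74 76 76 76 76 77 77 79 178 178 182 175 149 151 149 150 86 89 166 180 179 179 178 159 71 73 70 68 70 69 93 148 149 148 148 147 120 42
278 72 68 31 32 166 179 176 175 177 179 178 178 155 88 90 71 73 74 72 72 72 70 73 44 98 177 179 179 179 173 133 90 93 52 36 36 42 76 75 75 60 31 29 27 31 36 74 75 75 77 73 73 76 75 74 76 76 77 77 76 177 179 182 173 153 152 151 153 87 90 166 179 180 178 177 151 77 79 78 77 77 77 75 146 147 146 145 144 81 42
284 72 71 33 35 94 180 180 179 179 179 176 176 178 90 87 78 69 71 71 72 72 69 71 58 37 174 179 178 177 175 151 91 38 38 37 51 74 76 75 60 32 26 27 31 31 35 72 73 74 73 74 75 73 75 76 76 75 77 76 78 177 179 183 173 149 150 148 146 87 93 167 180 179 179 178 139 78 81 79 78 77 75 77 148 148 146 147 148 45 39
```

Call:
move_arm:
  increments: [0.78, 0, 0.003, 0, 0, 0, 0, 0.78, 0, 0.007, 0, 0, 0, 0, 0.78, 0, 0.01, 0, 0, 0, 0, 0.78, 0, 0.01, -0.01, 0, 0, 0, 0.78, 0, 0.01, -0.03, 0, 0, 0, 0.78, 0, 0.012, -0.06, 0, 0, 0, 0.78, 0, 0.013, -0.09, 0, 0, 0, 0.78, 0, 0.014, -0.12, 0, 0, 0, 0.78, 0, 0.014, -0.13, 0, 0, 0, 0.78, 0, 0.014, -0.13, 0, 0, 0]

```text
t: 22.8
position: [0.598, 0.1499, 0.2262]
tool_rot: [[1.0, -0.024, 0.003], [-0.024, -0.999, -0.032], [0.004, 0.032, -0.999]]
force: [-0.3, -0.6, -0.6]
width: 0.78
gripper_force: 0.0
```

```bash
sed -i '/^r0=/,$d' gap.py; cat >> gap.py <<'E'
r0=int(proj(p,pl(c,np.array([100,-18,127])/1e3))[0][1])
for r in(r0-4,r0+2,r0+10):print(r,' '.join(str(int(v)) for v in g[r-1:r+2,170:330].mean(0)[::2]))
for l in('jar','cup','flask'):
    q=bot.grab_frame('scene');b=bot.masks_of(q,l);print(l,b and np.round(b[0]['box']))
E
python3 gap.py
```

```text
22.8 [0.59798377 0.14991872 0.22616089] [-0.34123653 -0.55221051 -0.61217351] 0.7796132458681319
0 [[201.0, 191.0], [211.0, 191.0], [271.0, 191.0], [279.0, 206.0], [283.0, 206.0], [292.0, 206.0]]
-5 [[207.0, 191.0], [217.0, 191.0], [277.0, 191.0], [284.0, 206.0], [289.0, 206.0], [297.0, 206.0]]
192 62 51 148 171 171 174 171 172 120 91 79 77 77 76 75 77 52 50 49 155 175 173 172 142 85 72 54 163 146 129 142 142 142 144 143 143 144 145 143 144 143 144 145 144 144 144 145 144 144 144 128 89 89 165 174 174 171 98 61 62 59 63 128 145 143 144 143 142 143 142 143 143 142 143 143 143 142 143 142 143
198 69 49 135 176 173 174 173 171 148 91 81 76 76 75 78 78 58 51 94 138 175 174 174 150 86 74 55 153 155 122 141 140 142 142 140 143 140 141 142 144 142 143 143 143 145 144 144 143 143 145 124 92 91 166 176 173 170 89 77 76 75 76 89 145 143 144 145 143 143 144 143 143 144 144 142 143 142 144 144 144
206 75 49 72 172 172 173 171 171 162 93 87 75 75 76 75 75 67 51 142 151 173 174 175 161 83 105 171 171 170 150 148 147 149 147 145 148 144 143 142 146 145 145 140 143 141 143 144 135 140 148 127 90 92 170 173 174 169 77 78 80 80 81 85 146 145 146 145 145 143 144 144 144 143 145 146 144 145 146 144 145
jar [201. 163. 226. 198.]
cup [311. 304. 340. 346.]
flask [366. 291. 406. 336.]
```

```bash
python3 -c "
from rig import bot
print(bot.sign_off())"
```

```text
the job is handed in; nothing more can be done
None
```

The job is handed in (no verdict was returned): the bar is down and the pin is through both ears with its button out. The shoulder touched the near ear but then eased back about 2–4 mm by my last image, within the 8 mm limit. The jar and bottle had not moved in the images, and the arm stayed clear of the cup, though I had no reliable starting position for it.

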